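Cracked sample pot into the shard bin

TASK

The small square red sample pot on the bin's ledge has cracked and is sharp, so do not pick it up or pinch it: open the yellow spring flap of the shard bin with one finger and, while that finger keeps it open, push the pot gently across the ledge with the other finger until it drops into the bin. The flap must not touch the pot (it would splinter). Then take the hand away so that the flap closes by itself, and leave everything else where it stands.

Things in the scene. Friction and masses are not known exactly. Their poses are not given: they have to be found in the camera images.
- red_pot_mid (a point): Cracked pot: open square pot, red with cream foot, 36 (its x) x 40 (its y) x 38 mm high, 5 mm walls, about 80 g. The point is its centre, 19 mm above its underside. It starts upright on the ledge at bin x = -110 to -72 mm, y = -10 to 22 mm, its x axis within 0.25 rad of the bin's x axis.
- bin: Shard bin, fixed. Origin at bench level under the middle of its mouth; x points from the ledge through the mouth into the hopper, y left, z up. Ledge: solid grey block, white top 70 mm above the bench, x = -170 to 0, y = -125 to 70 mm, no rims. At x = 0 it ends in a sheer drop into the hopper: the pot falls in once its middle has passed x = 0.
- hopper (a point): Centre of the hopper floor, 6 mm above the bench (bin x = 72, y = 0 mm). The hopper is open on top, inside x = 0 to 144, y = -69 to 69 mm. Walls 70 mm above the bench; the two side walls go on to 110 mm as clear panels. Flat shards up to 12 mm high lie fixed at its far end.
- flap (a joint): Yellow flap: upright plate 4 mm thick closing the mouth at bin x = 0, from its hinge at y = 68 to its free edge at y = -61 mm, 76 to 118 mm above the bench, free air above. 0 = shut; grows (rad) as it swings into the hopper (+x), at most 1.75; it cannot swing towards the ledge. A spring shuts it in well under a second once let go (0.04 N m shut, 0.13 N m at 1.5 rad).
- flap_hinge (a point): On the flap's upright hinge axis, 97 mm above the bench (bin x = 0, y = 68 mm); a 10 mm steel post stands there up to 120 mm. A finger pushing 30 to 70 mm from the axis feels 1 to 4 N.
- flap_edge (a point): Middle of the flap's free upright edge, 129 mm from the hinge axis, 97 mm above the bench.
- white_pot_mid (a point): Sound sample pot, same shape as the red one but white, on the ledge near bin y = -95 mm; the point is its centre. Bystander.
- coil_pot: Buff coil pot, 72 mm wide, 78 mm high, on the bench; origin under its centre. Bystander.
- blue_cup: Blue cup, 76 mm wide, 85 mm high; origin under its centre. Bystander.
- glaze_jar: Closed glaze jar, 68 mm wide, 90 mm high, red cap; origin under its centre. Bystander.
- kiln_post: Dark grey spool-shaped kiln post, 60 mm wide, 95 mm high; origin under its centre. Bystander.
- glaze_brush: Brush lying on the bench; origin under its middle. Bystander.
- red_bowl: Dark red bowl, 100 mm wide, 45 mm high; origin under its centre. Bystander.
Not all that is in view belongs to the job. There is more than one size of the part that bears red_pot_mid; the job needs the smaller.

How it is judged:
By the outcome, as a careful person would: the job done as asked, in the order asked, and still so for the second after the job is handed in, with the robot touching nothing.
It also fails if it takes over 35 s, if anything falls off the work surface, if the arm or the gripper's body presses on something with over 40 N, if the wrist force passes 120 N, or if a joint passes its speed limit or range.

ROBOT

A 6-joint arm with a two-finger parallel gripper is mounted at the origin on the work surface. World frame = base frame: x ahead of the robot, y to its left, z up, the work surface at z = 0. Lengths are in mm, angles in rad, forces in N, time in s.
With the tool pointing down it reaches from about 350 to 875 mm from the base axis. Payload 4.2 kg.
Tool frame: the origin (TCP) lies on the mounting face of the last link; the fingertips stand 173 mm ahead of it and the grasp point (between the pads) lies 155 mm ahead of it; z points along the fingers, y is the direction in which the jaws open and shut (so a half turn about z gives the same grasp; the last joint's range is limited). The gripper opens to 85 mm and grips with 20 to 120 N. Pads are 22 mm wide; open, the fingers measure 114 mm over their backs; the gripper's body (76 mm by 85 mm) begins 54 mm behind the grasp point. The pads swing forward as they close: fully open they stand 13 mm farther back than shut.
Start: joints at [1.465, 0.385, 0.008, 0, -1.194, -0.259], TCP at [222.944, 583.863, 404.712] pointing down, gripper open.
Joint ranges: [-3.14, 3.14], [-1.21, 2.06], [-1.07, 1.41], [-3.16, 2.05], [-2.99, -0.16], [-3.1, 3.1]. Speed limits (rad/s): [2.79, 2.79, 3.14, 3.14, 3.14, 3.14].

INTERFACE

Orientations are given as a unit quaternion [x, y, z, w].
In Python, from bench import arm gives the robot as it stands.
- The arm moves only by the shell command python3 -m jog 'ROWS' [OPENING]. ROWS is JSON, a list that holds one entry, the list of rows, each a list of 4 numbers: the shift along the tool's x, y, z in mm, then the turn about the tool's z in degrees. In form: [[[x, y, z, spin], ...]]. A call has exactly 5 rows; each row is the pose to reach, as a shift and turn from the pose measured when the call began, along the tool's axes at that moment; what a row does not reach only later rows make up. A row lasts 1/8 s, in which the tool goes at most 62.5 mm and 10.7 degrees, less where a joint would pass 70% of its speed; a pose out of reach is approached as far as the arm can. A call with a gripper value outside its range is refused whole. OPENING is the finger opening in mm, from 0 to 85.4, set as the call begins (- or left out, the last holds). The fingers move at their own pace and stop on an object; the grip force is fixed at half the most. Time passes only in rows, so rows that repeat a pose let the fingers close, or fill a call up. It gives the time, the measured TCP pose, the force and the opening at its end, in the units of the state.
- arm.read_state(): the state, without advancing time (a new reading comes with each control period).
- arm.get_image(name): name is "side" or "top"; returns (picture, depth): 400x640x3 uint8, blue, green, red; 400x640 float32, mm along the optical axis (not along the pixel's ray), 0 where there is no reading.
- arm.camera_params(name): a dict with "mtx" (3x3 intrinsics, pixels), "k1" (the pictures are not rectified: a ray, as slopes to the right and down, at radius r is drawn at 1 + k1 r^2 times it, then the intrinsics apply), "R" (3x3) and "t" (3): a world point X has camera coordinates R X + t. Camera axes: x right, y down, z forward; pixel columns grow to the right and rows downward; lengths in mm; the calibration is good to about 2 mm. A picture is of the moment at which its call begins. camera_params takes no time and is no camera call.
- arm.job_done(): hands the job in, once; it reports no verdict.
The state is a dict: "clock": time; "joints": joint angles; "joint_vel": joint speeds; "joint_efforts": joint torques, N m; "position": TCP position; "ee_rot": TCP orientation; "contact_force": force on the tool from outside, world axes, zero at the start; "wrist_torque": the same for the moment, N m; "gripper_width": finger opening in mm.
Only numpy, scipy, OpenCV 4.12 (cv2) and the standard library are available. Lean on these libraries where they do the work, as an engineer would, in place of code of your own. Each camera call takes 0.05 s, during which the arm holds its last target.

## Working session

There is one attempt and no reset: what is moved stays moved. The work goes in short steps, Python scripts to look and compute and a shell command to move; the robot and the scene stay as the last step left them, time stands still between calls to the robot, and variables do not carry over. Pictures are saved under pics/ and viewed, and the job is handed in when it is done.

```bash
ls; mkdir -p pics
cat > h.py <<'E'
import numpy as np,cv2
from bench import arm
def snap(n,fn):
    im,d=arm.get_image(n); cv2.imwrite(f'pics/{fn}.png',im); np.save(f'pics/{fn}.npy',d); return im,d
def world(n,d,u,v):
    p=arm.camera_params(n);K=np.array(p['mtx']);R=np.array(p['R']);t=np.array(p['t'])
    r=cv2.undistortPoints(np.array([[[u,v]]],float),K,np.array([p['k1'],0,0,0]))[0,0]
    z=d if np.isscalar(d) else d[int(round(v)),int(round(u))]
    return R.T@(np.array([r[0]*z,r[1]*z,z])-t)
def cloud(n,d):
    p=arm.camera_params(n);K=np.array(p['mtx']);R=np.array(p['R']);t=np.array(p['t'])
    h,w=d.shape;uv=np.stack(np.meshgrid(np.arange(w),np.arange(h)),-1).reshape(-1,1,2).astype(float)
    r=cv2.undistortPoints(uv,K,np.array([p['k1'],0,0,0])).reshape(h,w,2)
    P=np.dstack([r*d[...,None],d]); W=(P-t)@R
    W[d<=0]=np.nan
    return W
E
python3 - <<'E'
from h import *
snap('side','s0');snap('top','t0')
print(arm.read_state())
for n in('side','top'):print(arm.camera_params(n))
E
```

```text
pics
{'clock': 0.1, 'joints': array([ 1.46460159e+00,  3.85477701e-01,  6.76273388e-03, -4.18076274e-04,
       -1.19398489e+00, -2.58619858e-01]), 'joint_vel': array([ 0.00044497, -0.0010536 ,  0.00251987,  0.00150684,  0.00122438,
        0.00169902]), 'joint_efforts': array([-8.05373857e-04, -3.93318486e+01,  1.88930619e+01,  4.19797897e+00,
       -2.57411564e-03,  4.66714795e-06]), 'position': array([222.87853776, 583.7178228 , 403.7344255 ]), 'ee_rot': array([ 9.83395412e-01, -1.81473193e-01, -1.21268984e-04,  9.63796386e-04]), 'contact_force': array([-0.40823886,  0.00241792,  0.38581769]), 'wrist_torque': array([ 0.03016567, -0.01879865,  0.01047714]), 'gripper_width': 85.10986244863406}
{'mtx': array([[407.475849  ,   0.        , 318.01548416],
       [  0.        , 407.475849  , 200.93056466],
       [  0.        ,   0.        ,   1.        ]]), 'k1': -0.025935865317135095, 'R': array([[ 0.94293986, -0.33288139, -0.00737535],
       [-0.25510372, -0.70803255, -0.65849221],
       [ 0.21397782,  0.62280004, -0.7525514 ]]), 't': array([-473.9214849 ,  179.6458154 ,  931.62997647])}
{'mtx': array([[434.96654665,   0.        , 321.37704644],
       [  0.        , 434.96654665, 188.7642254 ],
       [  0.        ,   0.        ,   1.        ]]), 'k1': 0.04055892864019986, 'R': array([[ 0.02871537, -0.99958223,  0.00328456],
       [-0.97519112, -0.02873591, -0.2194915 ],
       [ 0.21949419,  0.00309971, -0.97560888]]), 't': array([  4.87475313, 534.18183999, 995.96843081])}
```

View pics/s0.png

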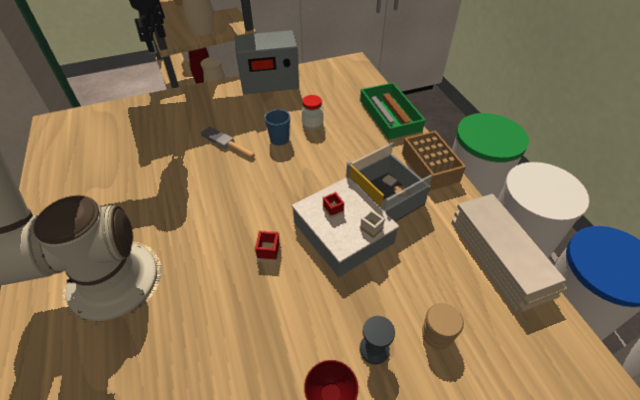

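View pics/t0.png

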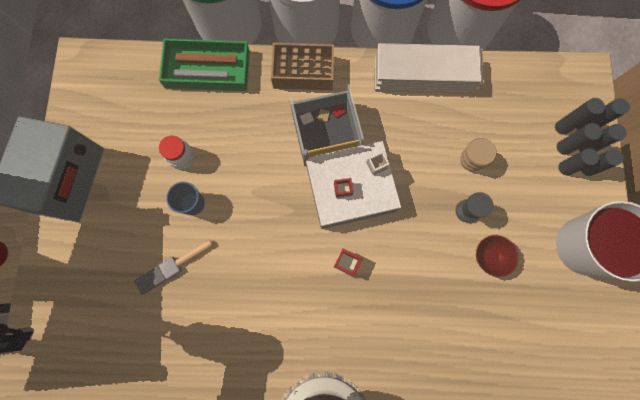

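The small red pot is on the ledge at top (344,188) / side (333,204). A larger decoy stands on the bench at top (348,262). The flap is at top (331,150) and the white pot at top (377,161). Next I'll measure these.

```bash
cat > m.py <<'E'
from h import *
for n,f in(('top','t0'),('side','s0')):
    im=cv2.imread(f'pics/{f}.png');d=np.load(f'pics/{f}.npy');W=cloud(n,d)
    box=(290,410,85,235) if n=='top' else(285,435,140,280)
    m=np.zeros(d.shape,bool);m[box[2]:box[3],box[0]:box[1]]=1
    hsv=cv2.cvtColor(im,cv2.COLOR_BGR2HSV).astype(int);H,S,V=hsv[...,0],hsv[...,1],hsv[...,2]
    led=m&(abs(W[...,2]-70)<5)&(S<60)
    # largest component incl pots footprint
    nc,l,st,_=cv2.connectedComponentsWithStats(led.astype(np.uint8));k=1+np.argmax(st[1:,4]);L=W[l==k]
    print(n,'ledge n',len(L),'z',np.median(L[:,2]))
    r=cv2.minAreaRect(L[:,:2].astype(np.float32));print(' rect',r,cv2.boxPoints(r).tolist())
    y=m&(H>18)&(H<32)&(S>140)&(V>80);P=W[y];P=P[~np.isnan(P[:,0])]
    print(' yellow',len(P),P.min(0),P.max(0),np.percentile(P[:,2],[5,50,95]))
    t=P[P[:,2]>112]
    if len(t)>3: print(' ytop',len(t),cv2.fitLine(t[:,:2].astype(np.float32),cv2.DIST_HUBER,0,.01,.01).ravel(), t[np.argmin(t[:,1])],t[np.argmax(t[:,1])])
    q=m&((H<8)|(H>172))&(S>140);nc,l,st,_=cv2.connectedComponentsWithStats(q.astype(np.uint8))
    for i in range(1,nc):
        if st[i,4]<25: continue
        P=W[l==i];P=P[~np.isnan(P[:,0])];t=P[P[:,2]>100];print(' red',st[i],P.mean(0),P[:,2].max(),len(t))
        if len(t)>5:print('   rim',cv2.minAreaRect(t[:,:2].astype(np.float32)))
    w=m&(W[...,2]>100)&(W[...,2]<114)&(S<60)
    nc,l,st,_=cv2.connectedComponentsWithStats(w.astype(np.uint8))
    for i in range(1,nc):
        if st[i,4]<15: continue
        P=W[l==i];print(' hi',st[i],P.mean(0),cv2.minAreaRect(P[:,:2].astype(np.float32)))
E
python3 m.py
```

```text
top ledge n 5041 z 69.92558149636363
 rect ((623.32421875, -34.387847900390625), (320.3855895996094, 195.07867431640625), 14.689009666442871) [[443.6338195800781, 19.343082427978516], [493.1003723144531, -169.35972595214844], [803.0146484375, -88.1187744140625], [753.548095703125, 100.58403015136719]]
 yellow 83 [609.63673435 -60.24952272  97.80419127] [640.44331416  51.62764957 120.40594644] [112.55572397 116.45598808 120.04061694]
 ytop 79 [ 2.5105795e-01 -9.6797204e-01  6.2418286e+02 -2.5012348e+00] [639.02298489 -60.24952272 114.53088947] [609.63673435  51.62764957 119.19564011]
 red [332 106  13  12  86] [754.99304751 -16.89415833  11.48817738] 17.14458463308969 0
 red [335 179  18  16  95] [529.67804326 -30.60487121 106.50883171] 111.14911779798425 91
   rim ((530.35400390625, -30.006357192993164), (34.015045166015625, 38.253692626953125), 9.691089630126953)
 hi [348  85  16  56 131] [711.09027445 -56.33779614 108.59877361] ((715.0555419921875, -55.87666320800781), (142.23287963867188, 4.96987247467041), 14.668208122253418)
 hi [290  97  14  53  96] [680.47941099  83.73310074 1
[... 723 characters left out ...]
6875399]
 ytop 112 [ 2.4096046e-01 -9.7053492e-01  6.2341241e+02 -1.2706754e+01] [636.89206597 -66.11490279 114.46235575] [607.68019217  50.63474107 117.54479381]
 red [323 193  21  23 306] [527.85673071 -35.63676873  97.1350687 ] 111.1468909583589 138
   rim ((529.3756103515625, -33.67420196533203), (34.48194885253906, 38.478431701660156), 8.5536527633667)
 hi [386 175  46  28 172] [711.64672526 -57.78724462 106.79329338] ((713.9114990234375, -57.28536605834961), (144.1673583984375, 6.258261680603027), 14.886488914489746)
 hi [362 209  23  21 104] [ 589.65683429 -109.69345523  106.91195217] ((590.7957153320312, -113.07585144042969), (39.09762191772461, 40.57101821899414), 27.00251007080078)
```

```bash
cat > g.py <<'E'
from h import *
import sys
from scipy.spatial.transform import Rotation as Ro
O=np.array([624.6,-6.5]);B=np.deg2rad(14.75);e=np.array([np.cos(B),np.sin(B)]);n=np.array([-e[1],e[0]])
def w2b(p):p=np.asarray(p)[:2]-O;return np.array([p@e,p@n])
def st():
    s=arm.read_state();R=Ro.from_quat(s['ee_rot']).as_matrix()
    return s,R
def report():
    s,R=st();y=-R[:2,1] if R[:2,1]@e<0 else R[:2,1]
    jaw=np.arctan2(y[1],y[0]);phi=np.rad2deg(jaw-B);b=w2b(s['position'])
    c=np.array([np.cos(jaw-B),np.sin(jaw-B)]);w=s['gripper_width']/2
    print('t',round(s['clock'],2),'bin tcp',b.round(1),'z',round(s['position'][2],1),'phi',round(phi,1),'Pface',(b-w*c).round(1),'Fin',(b+w*c).round(1),'f',s['contact_force'].round(1),'w',round(2*w,1),'q',s['joints'].round(2))
    return s,R,phi
def plan(px,py,ph,z):
    s,R,phi=report();w=s['gripper_width']/2;a=np.deg2rad(ph)
    b=np.array([px,py])+w*np.array([np.cos(a),np.sin(a)])
    W=np.append(O+b[0]*e+b[1]*n,z)
    print('-> tcp',W.round(1),'tool shift',(R.T@(W-s['position'])).round(1),'spin',round(-(ph-phi),1))
if __name__=='__main__':
    for a in sys.argv[1:]: plan(*map(float,a.split(',')))
    if len(sys.argv)==1: report()
E
python3 g.py -- 2>/dev/null
python3 - <<'E'
from g import *
plan(-128,0,0,404)
E
```

```text
t 0.1 bin tcp [-238.2  673. ] z 403.7 phi 54.3 Pface [-263.   638.5] Fin [-213.4  707.6] f [-0.4  0.   0.4] w 85.1 q [ 1.46  0.39  0.01 -0.   -1.19 -0.26]
-> tcp [542.  -28.3 404. ] tool shift [516.5 457.8   0.7] spin 54.3
```

```bash
python3 -m jog '[[[46,41,0,5],[92,82,0,10],[138,123,0,15],[184,164,0,20],[230,205,0,25]]]' 85.4; python3 -c "
from g import *
plan(-128,0,0,404)"
```

```text
clock: 0.72
position: [365.0, 308.1, 404.0]
ee_rot: [0.92, -0.391, 0.0, 0.001]
contact_force: [1.4, -0.2, 0.3]
gripper_width: 85.4
t 0.72 bin tcp [-171.   370.4] z 404.0 phi 29.2 Pface [-208.2  349.6] Fin [-133.7  391.2] f [ 1.4 -0.2  0.3] w 85.4 q [ 1.04  0.13 -0.34  0.   -1.1  -0.28]
-> tcp [542.1 -28.2 404. ] tool shift [365.1 106.    0.6] spin 29.2
```

```bash
python3 -m jog '[[[56,16,0,5],[112,32,0,10],[168,48,0,15],[224,64,0,20],[280,80,0,25]]]'; python3 -c "
from g import *
plan(-128,0,0,330)"
```

```text
clock: 1.35
position: [502.2, 49.2, 404.3]
ee_rot: [0.813, -0.582, 0.0, 0.001]
contact_force: [0.9, 0.7, 0.6]
gripper_width: 85.2
t 1.35 bin tcp [-104.2   85.1] z 404.3 phi 4.0 Pface [-146.7   82.1] Fin [-61.7  88.1] f [0.9 0.7 0.6] w 85.2 q [ 0.42  0.18 -0.28  0.   -1.11 -0.09]
-> tcp [542.  -28.2 330. ] tool shift [ 86.1 -12.9  74.4] spin 4.0
```

```bash
python3 -m jog '[[[43,-6,10,2],[86,-13,30,4],[86,-13,60,4],[86,-13,74,4],[86,-13,74,4]]]'; python3 -c "
from g import *
snap('side','s1');snap('top','t1')
plan(-128,0,0,260)"
```

```text
clock: 1.98
position: [541.9, -27.9, 329.5]
ee_rot: [0.792, -0.61, -0.001, 0.002]
contact_force: [-0.6, -1.1, 0.6]
gripper_width: 85.4
t 2.08 bin tcp [-84.8   0.6] z 331.4 phi 0.1 Pface [-127.4    0.5] Fin [-42.3   0.6] f [0.1 0.2 0.8] w 85.1 q [ 0.25  0.31 -0.3   0.   -0.96  0.01]
-> tcp [542.  -28.3 260. ] tool shift [ 0.4  0.6 71.4] spin 0.1
```

View pics/s1.png

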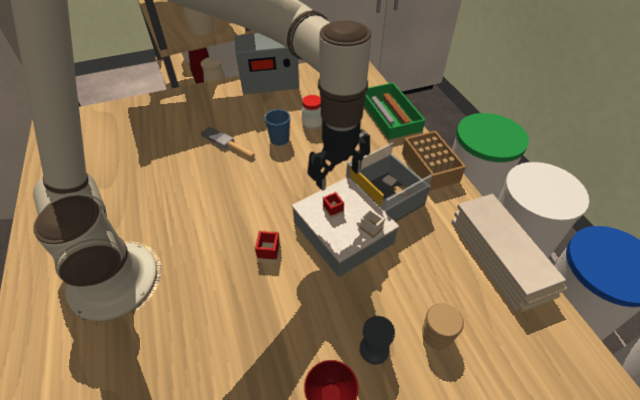

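View pics/t1.png

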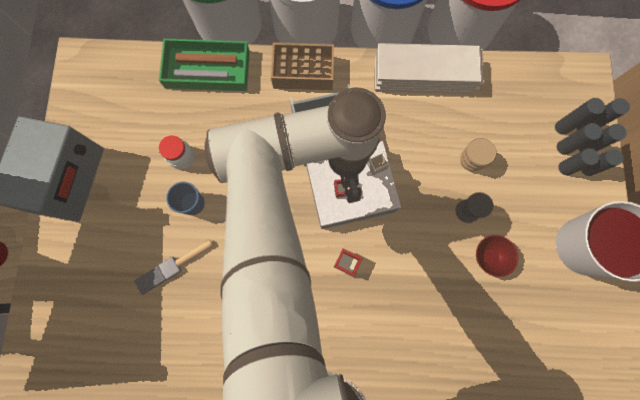

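The hand is over the ledge. In the side picture the fingers end near (318,178) and (360,168). Next I'll check the fingertip heights and positions from depth.

```bash
cat > f.py <<'E'
from g import *
import sys
def tips(fn,ztop):
    d=np.load(f'pics/{fn}.npy');W=cloud('side',d);im=cv2.imread(f'pics/{fn}.png')
    m=(im.max(2)<70)&(W[...,2]>ztop-70)
    m[:,:280]=0;m[:,440:]=0;m[:110]=0;m[260:]=0
    P=W[m];b=(P[:,:2]-O)@np.c_[e,n];Q=np.c_[b,P[:,2]]
    Q=Q[(abs(Q[:,1])<60)&(Q[:,0]>-170)&(Q[:,0]<120)]
    return Q
if __name__=='__main__':
    Q=tips(sys.argv[1],float(sys.argv[2]))
    mid=w2b(arm.read_state()['position'])[0]
    for k,S in(('P',Q[Q[:,0]<mid]),('F',Q[Q[:,0]>mid])):
        print(k,len(S),'zmin',np.sort(S[:,2])[:6].round(1))
        T=S[S[:,2]<np.sort(S[:,2])[3]+25];print('  tip x',T[:,0].min(),T[:,0].max(),'y',T[:,1].min(),T[:,1].max())
E
python3 f.py s1 200
```

```text
P 1954 zmin [175.7 176.9 178.5 178.7 180.7 180.9]
  tip x -142.42790773693093 -134.70211033528346 y -10.049943603841283 6.76468865417722
F 674 zmin [169.8 170.3 170.9 171.7 172.  173.7]
  tip x -45.31103518626903 -31.502160403090564 y -13.319246757811571 10.190666671115185
```

```bash
python3 -m jog '[[[0,0,25,0],[0,0,50,0],[0,0,72,0],[0,0,76,0],[0,0,76,0]]]'; python3 -c "
from g import *
snap('side','s2')
plan(-128,0,0,241)"; python3 f.py s2 130; python3 -c "
import cv2
im=cv2.imread('pics/s2.png')[110:270,260:450];cv2.imwrite('pics/s2c.png',cv2.resize(im,None,fx=4,fy=3.7,interpolation=2))"
```

```text
clock: 2.7
position: [543.0, -27.3, 256.5]
ee_rot: [0.793, -0.609, 0.002, -0.0]
contact_force: [0.3, 0.0, 0.0]
gripper_width: 85.2
t 2.75 bin tcp [-84.2   0.6] z 256.8 phi 0.2 Pface [-126.9    0.4] Fin [-41.5   0.7] f [-0.6 -0.1  0.2] w 85.4 q [ 0.25  0.4  -0.39  0.   -0.78  0.01]
-> tcp [542.1 -28.2 241. ] tool shift [ 0.5  1.2 15.8] spin 0.2
P 2067 zmin [81.6 84.1 84.8 85.3 85.9 87.6]
  tip x -139.9100580996101 -84.23787968929909 y -13.856072521962604 15.074672952678384
F 687 zmin [82.2 83.  83.3 83.9 85.7 85.7]
  tip x -84.18631618153717 -4.120382307183394 y -12.492044148218348 15.562504092556807
```

View pics/s2c.png

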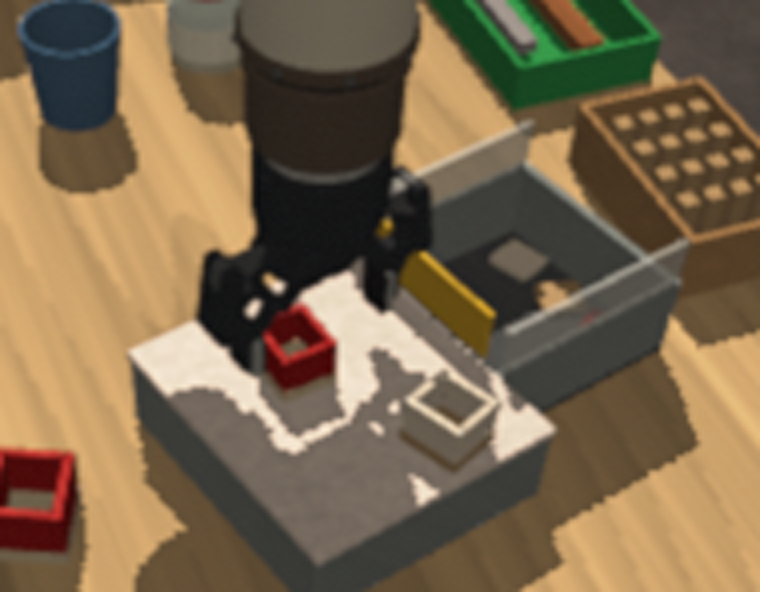

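P is behind the pot with a small gap (crop: P tip at (240,340), pot corner at (265,345)). F stands between the pot and the flap. I'll lower to tip height of about 80.

```bash
python3 -m jog '[[[0,0,5,0],[0,0,10,0],[0,0,15,0],[0,0,15,0],[0,0,15,0]]]'; python3 -c "
from g import *
snap('side','s3')
plan(-108,0,0,241)"; python3 -c "
import cv2
im=cv2.imread('pics/s3.png')[140:260,270:430];cv2.imwrite('pics/s3c.png',cv2.resize(im,None,fx=5,fy=5,interpolation=2)[:600])"
```

```text
clock: 3.38
position: [543.1, -27.4, 241.7]
ee_rot: [0.793, -0.609, 0.002, -0.0]
contact_force: [-0.5, 0.3, -0.2]
gripper_width: 85.4
t 3.42 bin tcp [-84.1   0.5] z 241.8 phi 0.2 Pface [-126.8    0.4] Fin [-41.3   0.6] f [0.7 0.  0.5] w 85.5 q [ 0.25  0.42 -0.4   0.   -0.74  0.01]
-> tcp [561.5 -23.1 241. ] tool shift [  0.6 -18.8   0.9] spin 0.2
```

View pics/s3c.png

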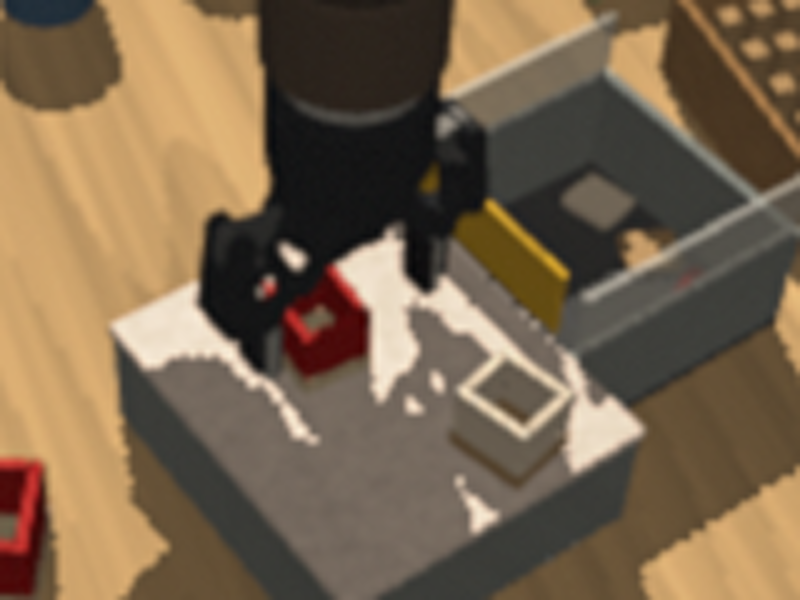

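```bash
python3 -m jog '[[[0,-5,0,0],[0,-10,0,0],[0,-15,0,0],[0,-20,0,0],[0,-24,0,0]]]'; python3 -c "
from g import *
snap('side','s4')
plan(-85,-4,6,241)"; python3 -c "
import cv2
im=cv2.imread('pics/s4.png')[140:260,270:430];cv2.imwrite('pics/s4c.png',cv2.resize(im,None,fx=5,fy=5,interpolation=2)[:600])"
```

```text
clock: 4.05
position: [566.6, -21.2, 241.8]
ee_rot: [0.793, -0.609, 0.002, -0.0]
contact_force: [-1.3, -0.2, 0.3]
gripper_width: 85.8
t 4.1 bin tcp [-59.4   0.6] z 241.8 phi 0.2 Pface [-102.2    0.5] Fin [-16.7   0.7] f [-0.8 -0.8 -0.7] w 85.4 q [ 0.25  0.46 -0.34  0.   -0.77  0.01]
-> tcp [583.4 -16.9 241. ] tool shift [  0.2 -16.9   0.9] spin -5.8
```

View pics/s4c.png

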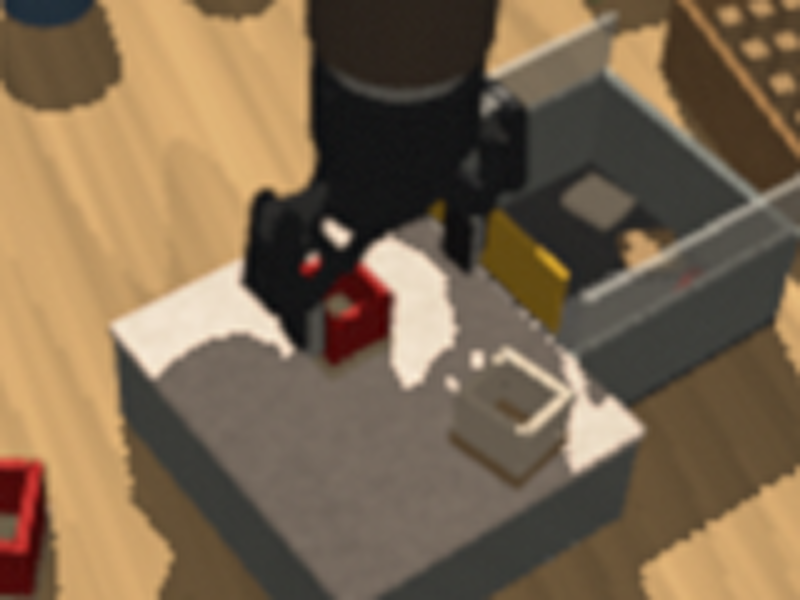

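P now touches the pot (crop (325,345)), and F is just in front of the flap (465,260). From here F opens the flap while I turn the hand.

```bash
python3 -m jog '[[[0,-4,0,-1],[0,-8,0,-2],[0,-12,0,-4],[0,-15,0,-5],[0,-18,0,-6]]]'; python3 -c "
from g import *
snap('side','s5')
plan(-67,-7,14,241)"; python3 -c "
import cv2
im=cv2.imread('pics/s5.png')[140:260,270:430];cv2.imwrite('pics/s5c.png',cv2.resize(im,None,fx=5,fy=5,interpolation=2)[:600])"
```

```text
clock: 4.72
position: [584.6, -16.4, 241.8]
ee_rot: [0.824, -0.566, 0.002, -0.0]
contact_force: [-0.7, -2.2, -0.6]
gripper_width: 85.3
t 4.78 bin tcp [-40.9   0.6] z 241.8 phi 6.3 Pface [-83.3  -4. ] Fin [1.5 5.3] f [-0.1 -0.7 -0.2] w 85.3 q [ 0.25  0.48 -0.3   0.   -0.79  0.11]
-> tcp [599.   -9.8 241. ] tool shift [ -1.  -15.5   0.9] spin -7.7
```

View pics/s5c.png

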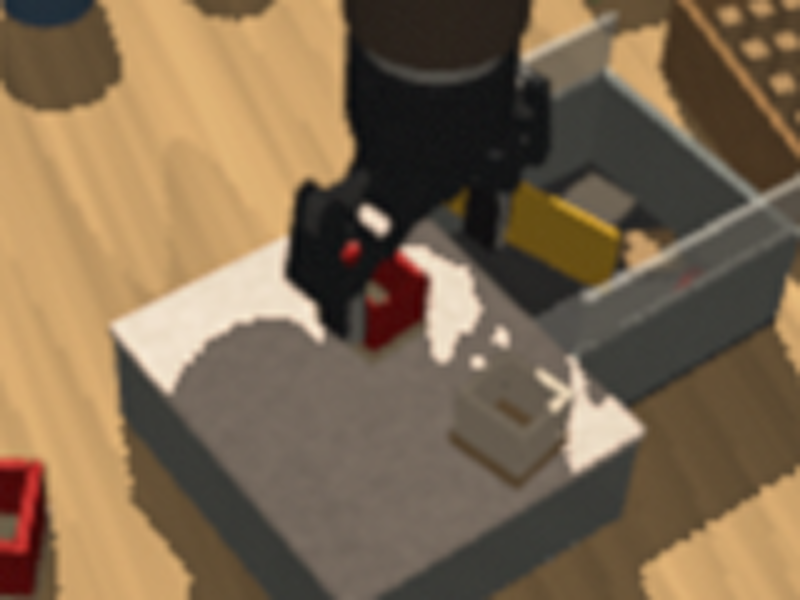

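The flap is opening: its free edge has moved to (615,265). The pot follows P and is turning with the hand.

```bash
python3 -m jog '[[[0,-3,0,-2],[0,-6,0,-3],[0,-10,0,-5],[0,-13,0,-6],[-1,-16,0,-8]]]'; python3 -c "
from g import *
snap('side','s6')
plan(-46,-10,23,241)"; python3 -c "
import cv2
im=cv2.imread('pics/s6.png')[140:260,270:430];cv2.imwrite('pics/s6c.png',cv2.resize(im,None,fx=5,fy=5,interpolation=2)[:600])"
```

```text
clock: 5.4
position: [599.8, -9.6, 241.9]
ee_rot: [0.862, -0.506, 0.002, -0.0]
contact_force: [0.1, -2.1, -1.0]
gripper_width: 85.6
t 5.45 bin tcp [-24.5   3.5] z 242.0 phi 14.5 Pface [-65.7  -7.2] Fin [16.8 14.1] f [ 0.3 -0.9 -0.8] w 85.3 q [ 0.25  0.5  -0.26  0.   -0.81  0.25]
-> tcp [616.4  -1.8 241. ] tool shift [  1.3 -17.9   1. ] spin -8.5
```

View pics/s6c.png

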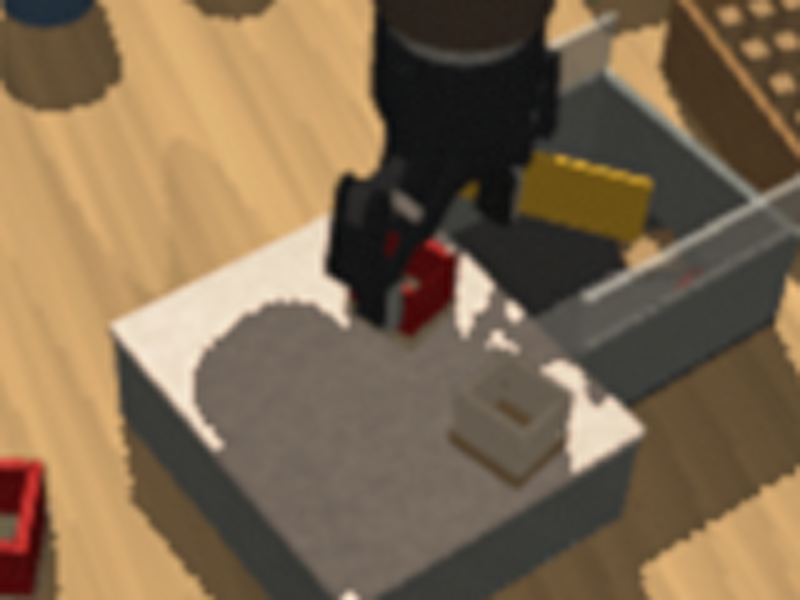

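```bash
python3 -m jog '[[[0,-4,0,-2],[0,-7,0,-4],[0,-11,0,-5],[1,-14,0,-7],[1,-18,0,-8.5]]]'; python3 -c "
from g import *
snap('side','s7')
plan(-28,-12,29,241)"; python3 -c "
import cv2
im=cv2.imread('pics/s7.png')[140:260,270:430];cv2.imwrite('pics/s7c.png',cv2.resize(im,None,fx=5,fy=5,interpolation=2)[:600])"
```

```text
clock: 6.08
position: [616.1, -1.4, 241.9]
ee_rot: [0.898, -0.44, 0.002, 0.0]
contact_force: [-2.5, -1.8, 0.1]
gripper_width: 85.4
t 6.12 bin tcp [-6.3  7.2] z 241.9 phi 23.1 Pface [-45.7  -9.6] Fin [33.1 24. ] f [-2.6 -0.9  0.8] w 85.7 q [ 0.26  0.52 -0.21  0.   -0.83  0.4 ]
-> tcp [631.5   4.4 241. ] tool shift [  4.7 -15.2   1. ] spin -5.9
```

View pics/s7c.png

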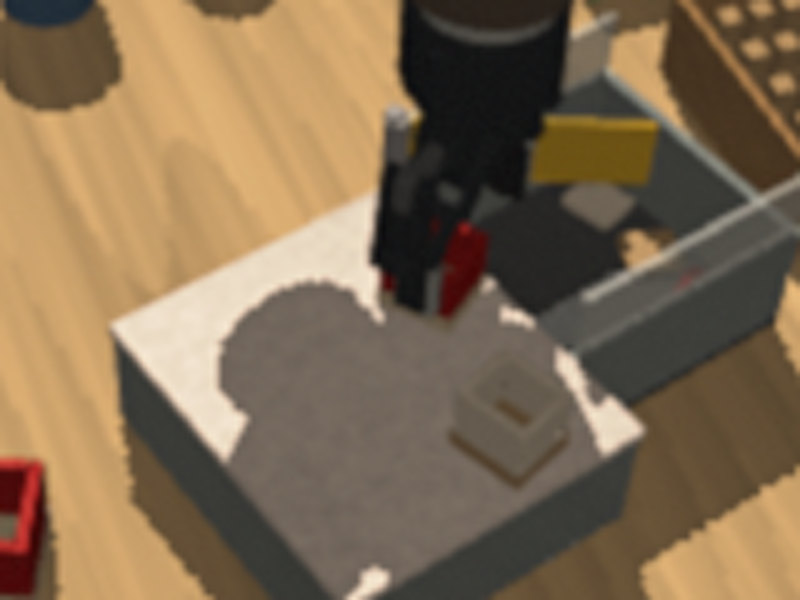

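```bash
python3 -m jog '[[[1,-3,0,-1],[2,-6,0,-2],[3,-9,0,-4],[4,-12,0,-5],[5,-15,0,-6]]]'; python3 -c "
from g import *
snap('side','s8')
plan(-14,-13,32,241)"; python3 -c "
import cv2
im=cv2.imread('pics/s8.png')[140:260,270:430];cv2.imwrite('pics/s8c.png',cv2.resize(im,None,fx=5,fy=5,interpolation=2)[:600])"
```

```text
clock: 6.75
position: [631.8, 4.1, 242.0]
ee_rot: [0.92, -0.391, 0.003, -0.0]
contact_force: [-2.6, -1.1, 0.2]
gripper_width: 85.2
t 6.8 bin tcp [10.1  8.5] z 242.0 phi 29.2 Pface [-27.1 -12.3] Fin [47.2 29.3] f [-0.9 -1.5 -0.2] w 85.2 q [ 0.26  0.55 -0.17  0.   -0.85  0.5 ]
-> tcp [643.6   8.4 241. ] tool shift [  5. -11.   1.] spin -2.8
```

View pics/s8c.png

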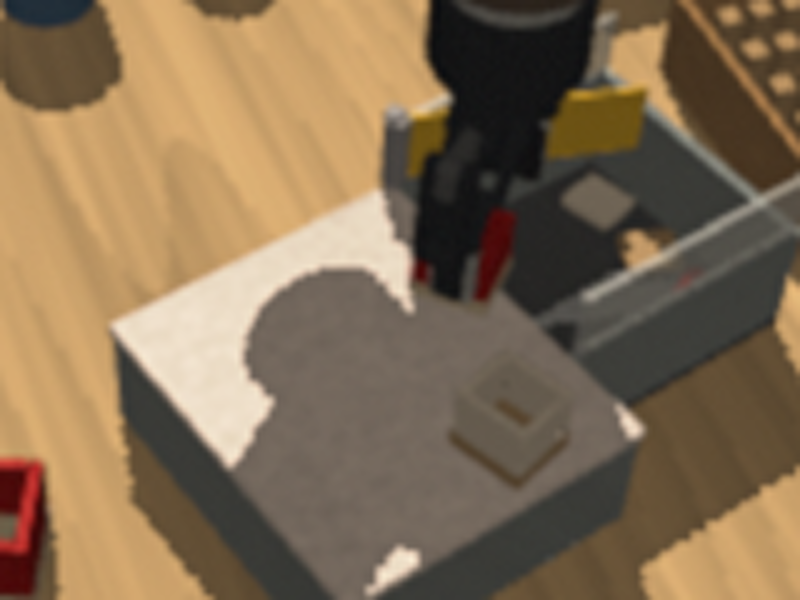

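```bash
python3 -m jog '[[[1.5,-3,0,-1],[3,-6,0,-2],[4,-9,0,-3],[5.5,-12,0,-3],[7,-15,0,-3]]]'; python3 -c "
from g import *
snap('side','s9')
plan(-4,-13,33,241)"; python3 -c "
import cv2
im=cv2.imread('pics/s9.png')[140:260,270:430];cv2.imwrite('pics/s9c.png',cv2.resize(im,None,fx=5,fy=5,interpolation=2)[:600])"
```

```text
clock: 7.42
position: [648.2, 9.7, 242.3]
ee_rot: [0.93, -0.367, 0.003, -0.0]
contact_force: [-1.7, -1.5, 1.6]
gripper_width: 85.2
t 7.47 bin tcp [27.4  9.7] z 242.3 phi 32.2 Pface [ -8.7 -13.1] Fin [63.5 32.4] f [-0.  -1.8 -0. ] w 85.3 q [ 0.26  0.57 -0.13  0.   -0.87  0.55]
-> tcp [652.7  11.5 241. ] tool shift [ 1.8 -4.   1.3] spin -0.8
```

View pics/s9c.png

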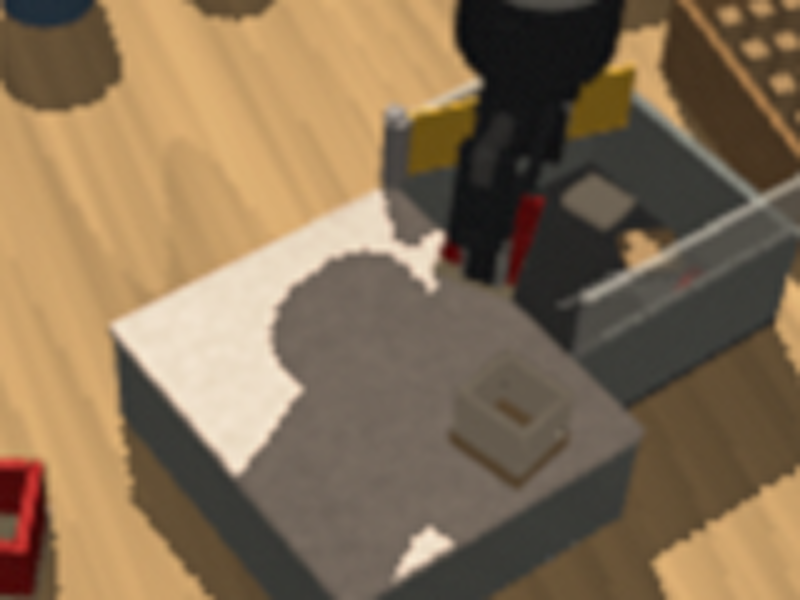

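The pot still sits at the edge (red at (525,240)) and the flap is well open, around 75°. I'll push a little further.

```bash
python3 -m jog '[[[1,-2,0,0],[2,-4,0,0],[3,-6,0,0],[4,-7,0,0],[5,-8,0,0]]]'; python3 -c "
from g import *
snap('side','s10')
report()"; python3 -c "
import cv2
im=cv2.imread('pics/s10.png')[140:260,270:430];cv2.imwrite('pics/s10c.png',cv2.resize(im,None,fx=5,fy=5,interpolation=2)[:600])"
```

```text
clock: 8.1
position: [657.9, 12.3, 242.3]
ee_rot: [0.93, -0.367, 0.004, -0.0]
contact_force: [-1.1, -1.2, 0.6]
gripper_width: 85.5
t 8.15 bin tcp [37.1  9.7] z 242.3 phi 32.2 Pface [  1. -13.] Fin [73.2 32.5] f [-0.6 -0.7  0.1] w 85.4 q [ 0.26  0.58 -0.1   0.   -0.88  0.55]
```

View pics/s10c.png

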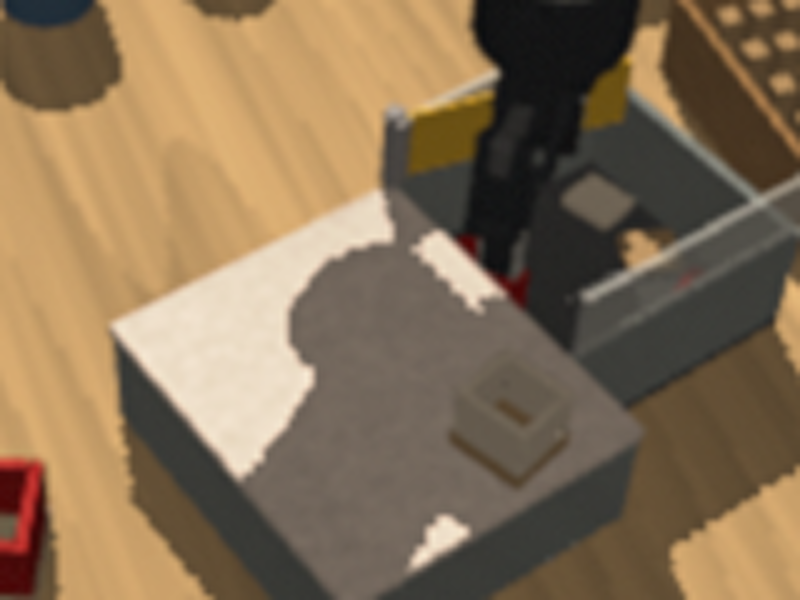

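The pot seems to be below the edge now (red at (515,290)). I'll hold with the flap open and measure.

```bash
python3 -m jog '[[[0,0,0,0],[0,0,0,0],[0,0,0,0],[0,0,0,0],[0,0,0,0]]]'
cat > r.py <<'E'
from g import *
import sys
fn=sys.argv[1]
for n,p in(('side','s'),('top','t')):
    im,d=snap(n,p+fn);W=cloud(n,d)
    hsv=cv2.cvtColor(im,cv2.COLOR_BGR2HSV);q=((hsv[...,0]<8)|(hsv[...,0]>172))&(hsv[...,1]>140)&(hsv[...,2]>40)
    box=(290,410,85,235) if n=='top' else(285,435,140,280)
    m=np.zeros(d.shape,bool);m[box[2]:box[3],box[0]:box[1]]=1
    nc,l,st_,c=cv2.connectedComponentsWithStats((q&m).astype(np.uint8))
    for i in range(1,nc):
        if st_[i,4]<6:continue
        P=W[l==i];P=P[~np.isnan(P[:,0])];print(n,st_[i,4],c[i].round(),'bin',w2b(P.mean(0)).round(1),'z',P[:,2].min().round(1),P[:,2].max().round(1))
    x0,x1,y0,y1=(270,430,140,260) if n=='side' else(280,420,80,185)
    cv2.imwrite(f'pics/{p}{fn}c.png',cv2.resize(im[y0:y1,x0:x1],None,fx=5,fy=5,interpolation=2))
report()
E
python3 r.py 11
```

```text
clock: 8.78
position: [658.0, 12.3, 242.3]
ee_rot: [0.93, -0.367, 0.004, -0.0]
contact_force: [-0.3, -1.5, -0.8]
gripper_width: 85.3
side 9 [363. 188.] bin [22.9 33.1] z 40.6 44.3
side 25 [373. 197.] bin [32.8  4.3] z 6.1 43.4
top 8 [328. 144.] bin [31.6  6.4] z 39.8 45.4
top 38 [322. 149.] bin [22.4 22.3] z 37.0 45.3
top 6 [322. 144.] bin [34.1 19.8] z 39.5 43.8
t 8.88 bin tcp [37.1  9.7] z 242.3 phi 32.2 Pface [  0.8 -13.2] Fin [73.4 32.6] f [-0.6 -1.3  0.1] w 85.8 q [ 0.26  0.58 -0.1   0.   -0.88  0.55]
```

View pics/s11c.png

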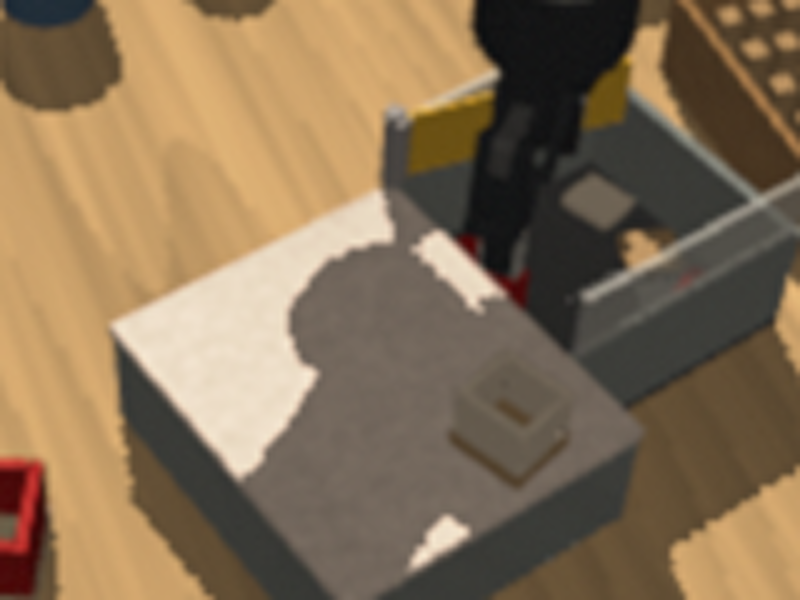

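View pics/t11c.png

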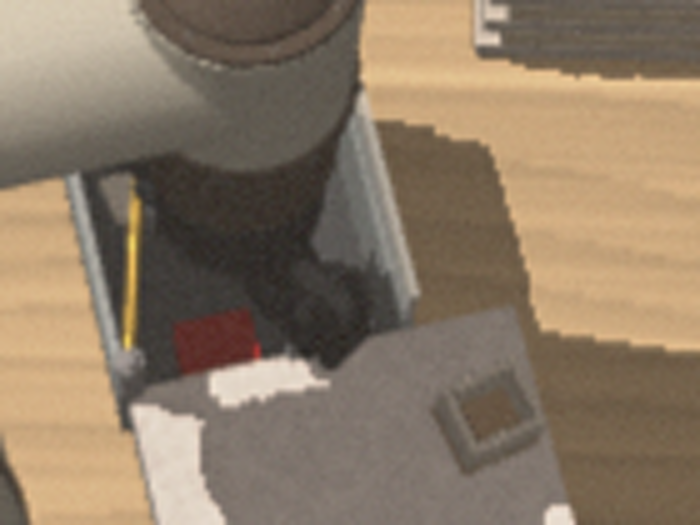

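The pot lies on the hopper floor on its side: its top is at z 45 mm or less, below the flap's lower edge at 76, and clear of the fingers. I'll retreat a little so P is behind the edge, then lift.

```bash
python3 -m jog '[[[-3,5,0,0],[-6,10,0,0],[-10,15,0,0],[-13,20,0,0],[-16,25,0,0]]]'; python3 -m jog '[[[0,0,-10,0],[0,0,-22,0],[0,0,-36,0],[0,0,-60,0],[0,0,-90,0]]]';python3 g.py
```

```text
clock: 9.5
position: [628.8, 4.8, 242.3]
ee_rot: [0.93, -0.367, 0.004, -0.001]
contact_force: [0.6, -1.8, -0.8]
gripper_width: 85.1
clock: 10.12
position: [628.4, 5.5, 334.0]
ee_rot: [0.93, -0.367, 0.004, -0.001]
contact_force: [0.5, -0.0, 0.1]
gripper_width: 85.3
t 10.12 bin tcp [ 6.7 10.6] z 334.0 phi 32.3 Pface [-29.4 -12.2] Fin [42.8 33.3] f [ 0.5 -0.   0.1] w 85.3 q [ 0.27  0.44 -0.09  0.   -1.03  0.55]
```

Now I'll go higher and back towards the start for a clear view.

```bash
python3 -m jog '[[[0,0,-20,0],[0,0,-40,0],[0,0,-70,0],[-40,0,-70,0],[-80,0,-70,0]]]'; python3 -m jog '[[[-50,0,0,0],[-100,0,0,0],[-150,0,0,0],[-200,0,0,0],[-200,0,0,0]]]';python3 r.py 12; python3 m.py >/dev/null; sed 's/t0/t12/;s/s0/s12/' m.py > m2.py; python3 m2.py
```

```text
clock: 10.75
position: [568.8, 60.9, 405.2]
ee_rot: [0.93, -0.367, 0.006, -0.003]
contact_force: [0.1, 0.2, 0.4]
gripper_width: 85.3
clock: 11.38
position: [420.8, 199.3, 405.3]
ee_rot: [0.931, -0.364, 0.006, -0.005]
contact_force: [1.0, -0.3, 0.2]
gripper_width: 85.5
top 84 [338. 111.] bin [123.4 -43.3] z 7.9 17.1
top 35 [325. 144.] bin [33.6 12.8] z 35.7 46.1
t 11.47 bin tcp [-143.4  249.3] z 404.8 phi 32.3 Pface [-179.7  226.3] Fin [-107.2  272.2] f [-0.1  0.6  0.4] w 85.9 q [ 0.79  0.11 -0.37  0.01 -1.08  0.03]
top ledge n 5199 z 69.9297906347038
 rect ((589.5338745117188, -43.38536834716797), (251.22705078125, 195.39544677734375), 14.863282203674316) [[443.0625, 18.82189178466797], [493.18408203125, -170.03573608398438], [736.0052490234375, -105.5926284790039], [685.8836669921875, 83.26499938964844]]
 yellow 75 [609.49420815 -60.21437199 108.75596695] [641.39696981  51.68632109 120.977098  ] [111.17047044 116.89751724 119.42805258]
 ytop 70 [ 2.5425452e-01 -9.6713734e-01  6.2077173e+02  9.9162760e+00] [638.86998062 -60.21437199 114.97348119] [610.15972451  51.68632109 117.546138
[... 1077 characters left out ...]
98.2808837890625, -87.5592041015625], [746.5859375, 100.15602111816406]]
 yellow 466 [606.39810363 -65.51742878   3.45931962] [696.30049155  80.01946069 120.63371656] [ 33.18535161  99.67872111 118.5261113 ]
 ytop 104 [ 2.3651566e-01 -9.7162765e-01  6.2338190e+02 -1.2468240e+01] [637.51438578 -65.12821807 113.19168036] [607.86314394  50.59820847 114.10504822]
 hi [386 175  46  28 171] [710.9528872  -58.10695645 106.97443285] ((713.000244140625, -57.03784942626953), (144.5375518798828, 5.902420997619629), 14.795492172241211)
 hi [361 209  24  20 116] [ 589.10175673 -110.5724874   106.52387291] ((591.1214599609375, -112.86029052734375), (37.9420166015625, 39.39029312133789), 27.25428009033203)
```

View pics/s12.png

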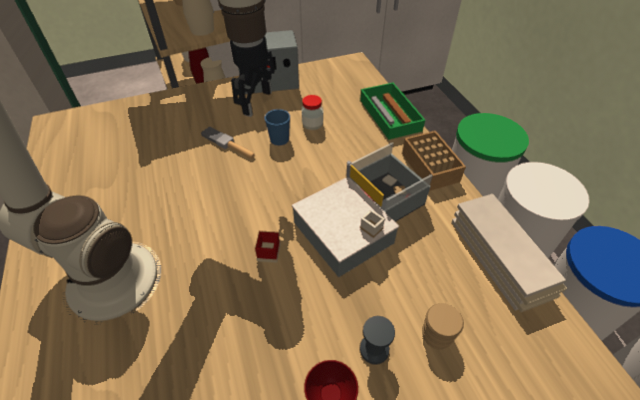

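View pics/t12.png

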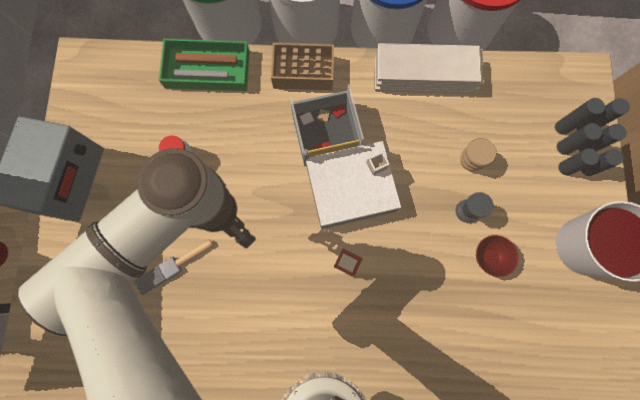

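The flap is shut, on the same line as at the start. The red pot shows in the hopper at top (325,144). The white pot hasn't moved, the decoy and the other objects look unchanged, and the hand is clear.

```bash
python3 -c "
from bench import arm
print(arm.job_done())"
```

```text
the job is handed in; nothing more can be done
None
```

The cracked pot is in the shard bin, the flap has closed by itself, and I handed the job in at about 11.5 s. The leading finger swung the flap to roughly 75° (judged from the pictures). The other finger slid the pot slowly over the edge without pinching or lifting it.

**Order of steps:** with the fingers fully open, they could not reach behind the pot and touch the flap at the same time. The pot therefore slid an estimated 15 mm along the ledge before the flap began to open. The flap was well open before the pot reached the mouth.

**Last checks:**
- **Pot:** it lies on its side on the hopper floor, its top at about 45 mm, below the flap's lower edge at 76 mm.
- **Flap:** it is back on its starting line to within about 1 mm. I saw no contact between it and the pot in the pictures taken at each step.
- **Other objects:** the white pot is where it was, within measuring error. The larger red pot and the other objects look unmoved. The arm hid part of the jar, the cup and the brush in the last top picture, but the side picture shows them in place.
- **Forces:** every wrist reading I took was a few newtons.

**One disagreement:** the pot dropped a few millimetres later than my position estimate predicted, which fits the calibration error.

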